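Fasten the sign board in its foot with the click wrench

ROBOT

A 6-joint arm with a two-finger parallel gripper is mounted at the origin on a cart in front of the work surface, level with it; the furniture and walls round the work are solid. World frame = base frame: x ahead of the robot, y to its left, z up, the work surface at z = 0. Lengths are in m, angles in rad, forces in N, time in s.
With the tool pointing down it reaches from about 0.3 to 0.825 m from the base axis. Payload 5.4 kg.
Tool frame: the origin (TCP) lies at the very end of the fingers, on their centre line; the grasp point (between the pads) lies 19 mm behind it; z points along the fingers, x is the direction in which the jaws open and shut, and the axes are right-handed (so a half turn about z gives the same grasp; the last joint's range is limited). The gripper opens to 92 mm and grips with 3 to 60 N. Pads are 20 mm wide; open, the fingers measure 128 mm over their backs; the gripper's body (75 mm by 189 mm) begins 69 mm behind the grasp point.
Start: joints at [-1.439, 0.158, 1.597, -0, 1.386, -0.21], TCP at [0.193, -0.542, 0.186] pointing down, gripper open.
Joint ranges: [-2.91, 2.91], [-0.94, 2.29], [0.18, 2.7], [-1.29, 4.43], [0.17, 2.64], [-3, 3]. Speed limits (rad/s): [2.57, 2.57, 3.14, 3.14, 3.14, 3.14].

INTERFACE

Orientations are given as a rotation vector (axis times angle).
In Python, from workcell import bot gives the robot as it stands. Calls block until the motion is done:
- bot.goto(position, orientation): joint-space move of the TCP to a pose.
- bot.line_to(position, rot=None, max_speed=0.15): straight line of the TCP; rot=None keeps the orientation; max_speed is the mean speed in m/s.
- bot.set_joints(angles): joint-space move.
- bot.set_gripper(opening, newtons=None): opening from 0.0 (shut) to 1.0 (fully open); newtons is the grip in N (None keeps the last); returns when the fingers have stopped.
- bot.hold(seconds).
- bot.inverse_kinematics(position, orientation): joint angles nearest the present ones, or None.
- bot.read_camera(name): name is "scene" or "top" or "wrist"; returns a dict with "pixels" (384x512x3 uint8, blue, green, red), "fx", "fy", "cx", "cy" (pixels), "R" (3x3) and "t" (3): a world point X has camera coordinates R X + t. Camera axes: x right, y down, z forward; pixel columns grow to the right and rows downward; lengths in m; the calibration is good to about 2 mm. A picture is of the moment at which its call begins. There is no depth.
A pose or a line that the arm cannot do raises bot.MotionError and nothing moves.
- bot.job_done(): hands the job in, once; it reports no verdict.
Readings, each from a call of its own:
- bot.current_clock(): time.
- bot.current_joints(): joint angles.
- bot.current_joint_vel(): joint speeds.
- bot.current_effort(): joint torques, N m.
- bot.current_ee_pos(): TCP position.
- bot.current_tool_rot(): TCP orientation.
- bot.current_contact_force(): force on the tool from outside, world axes, zero at the start.
- bot.current_ft_torque(): the same for the moment, N m.
- bot.current_opening(): opening from 0.0 (shut) to 1.0 (fully open).
Only numpy, scipy, OpenCV 4.12 (cv2) and the standard library are available. Lean on these libraries where they do the work, as an engineer would, in place of code of your own. Each camera call takes 0.05 s, during which the arm holds its last target. There are 200 camera calls.

TASK

Gently slide the little wooden sign board along its channel until it is fully home against the end stop. Then tighten the foot's clamp bolt clockwise (seen from above) with the click wrench that is fitted on it: push the black grip round lightly with the fingertips, without squeezing it, until the handle breaks over at its hinge, and stop there before it reaches the end of its hinge travel. Let go so that the handle springs straight, with the board still home and the jars beside the work left alone.

Things in the scene. Friction and masses are not known exactly. Their poses are not given: they have to be found in the camera images.
- stand: Fixed sign foot: base plate 143 x 230 x 12 mm. Origin on the bolt axis at table height; x points from the bolt to the channel, y along the channel to its end stop, z up. Aluminium channel: centre line at x = 70 mm, floor 17 mm and wall tops 40 mm above the table, inner width 14 mm, from its open end y = -107 mm to the stop at y = 95 mm. Grey clamp block 50 x 52 mm, 45 mm high, at the bolt.
- stop_face (a point): Middle of the inner face of the channel's end stop, 45 mm above the table (stop 24 mm wide, top 70 mm above the table); axes as the stand's.
- sign_board: Loose upright wooden board, 10 mm thick (x), 100 mm long (y), 90 mm high (z), about 0.15 kg, in the channel with 2 mm play each side; origin at the centre of its underside, axes as the stand's. Its +y end goes against the stop: home when its origin is 50 mm from the stop face. Starts 40 to 65 mm short of that. Jamming it on the stop above 30 N spoils it.
- wrench_head (a point): Centre of the steel socket head (36 mm across, top 82 mm above the table), on the bolt axis, 71 mm above the table. Turns with the bolt. Its -x axis points along the short head arm to the handle hinge, 35 mm away. The bolt turns against drag, about 6 N at the grip's centre when slack, rising slowly; it stays where left. How far it must turn (0.2 to 0.8 rad) cannot be seen.
- wrench_grip (a point): Centre of the round black grip (25 mm thick, 78 mm long, level, 71 mm above the table), 130 mm from the bolt axis, 95 mm from the handle hinge. Its -x axis points to the handle's free end, 47 mm away; z up. Tightening moves it to its own +y. Push it only: over 25 N is too much. Starts pointing from the bolt toward the robot, 0.15 to 0.95 rad to the -y side of the stand's -x axis.
- wrench_handle (a joint): Break-over hinge of the handle, rad: 0 straight, grows clockwise, hard end 0.30. Stays near 0 up to the set torque (about 9 N square on the grip's centre, more nearer the head), then gives way, the push falling to about 2 N near the hard end. Springs back when let go. The break-over counts from 0.12; above 0.27 it is driven into its end.
- jar_a: Glass jar with a dark lid, 72 mm across, 79 mm high, loose, beside the foot's stop end; origin at the centre of its underside.
- jar_b: Lower glass jar with a dark lid, 68 mm across, 67 mm high, loose, on the same side but nearer to the robot; origin at the centre of its underside.
- picks: Small clear jar of toothpicks, 45 mm across, 68 mm high, loose, beside the foot's open channel end; origin at the centre of its underside.
There are look-alikes about, which are no part of the job. Several things have the shape of the sign_board; the one meant has the colours described above.

How it is judged:
By the outcome, as a careful person would: the job done as asked, in the order asked, and still so for the second after the job is handed in, with the robot touching nothing.
It also fails if it takes over 61 s, if anything falls off the work surface, if the arm or the gripper's body presses on something with over 40 N, if the wrist force passes 120 N, or if a joint passes its speed limit or range.

## Working session

There is one attempt and no reset: what is moved stays moved. The work goes in short steps, each a Python script; the robot and the scene stay as the last script left them, time stands still between calls to the robot, and variables do not carry over. Pictures are saved under pics/ and viewed, about 8 in all and at most 12, crops included, and the job is handed in when it is done.

```bash
ls; mkdir -p pics; python3 - <<'E'
from workcell import bot
import cv2,numpy as np,pickle
d={}
for n in("scene","top"):
    c=bot.read_camera(n); d[n]=c; cv2.imwrite(f"pics/{n}0.png",c["pixels"]); print(n,c["fx"],c["cx"],c["cy"],np.round(c["R"],3).tolist(),np.round(c["t"],3), "pos",np.round(-c["R"].T@c["t"],3))
pickle.dump(d,open("cams0.pkl","wb"))
print(bot.current_clock(),bot.current_tool_rot())
E
```

```text
pics
scene 496.46631909729655 254.98474222601624 189.80031551799254 [[-0.882, -0.47, -0.023], [-0.266, 0.539, -0.799], [0.388, -0.699, -0.601]] [0.509 0.161 1.183] pos [0.033 0.98  0.851]
top 498.2220781829151 252.36250224139275 186.56236475991804 [[0.009, -1.0, 0.009], [-0.983, -0.011, -0.185], [0.185, -0.007, -0.983]] [0.066 0.559 1.202] pos [0.326 0.08  1.284]
0.1 [-2.56583267e+00  1.81062397e+00  1.72859725e-03]
```

View pics/scene0.png

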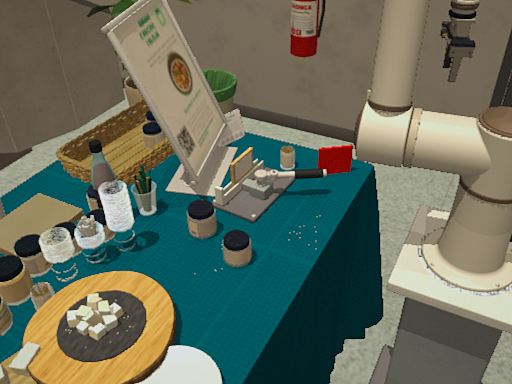

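View pics/top0.png

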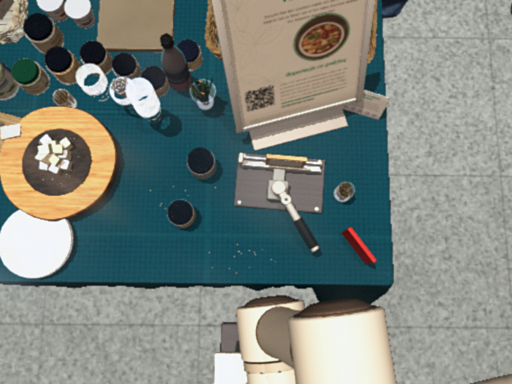

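Top view: the foot is at (280,183) and the wooden board sits in its channel at (287,161), with the stop at (240,157). The wrench head is at (279,187) and the grip at (306,233). The jars are at (201,163) and (181,213), and the picks at (344,190). Possible look-alikes for the board are the red board at (358,245), the big poster at (300,60) and the white card at (375,103). By colour and place, the wooden one in the channel is the one meant. I'll check it in a close crop.

```bash
python3 - <<'E'
import cv2,numpy as np,pickle
d=pickle.load(open("cams0.pkl","rb"))
a=cv2.resize(d["top"]["pixels"][140:260,225:375],None,fx=5,fy=5,interpolation=cv2.INTER_CUBIC)
cv2.imwrite("pics/topc.png",a)
a=cv2.resize(d["scene"]["pixels"][130:225,195:345],None,fx=5,fy=5,interpolation=cv2.INTER_CUBIC)
cv2.imwrite("pics/scenec.png",a)
E
```

```text
(no output)
```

View pics/topc.png

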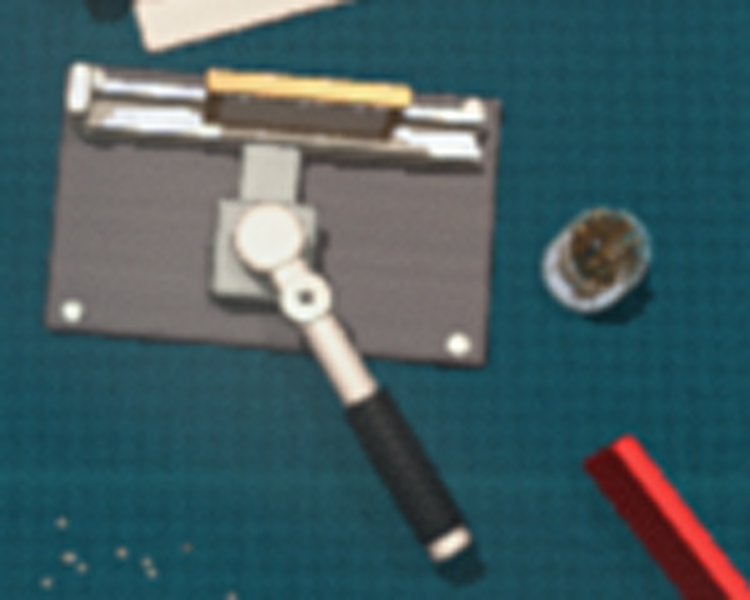

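View pics/scenec.png

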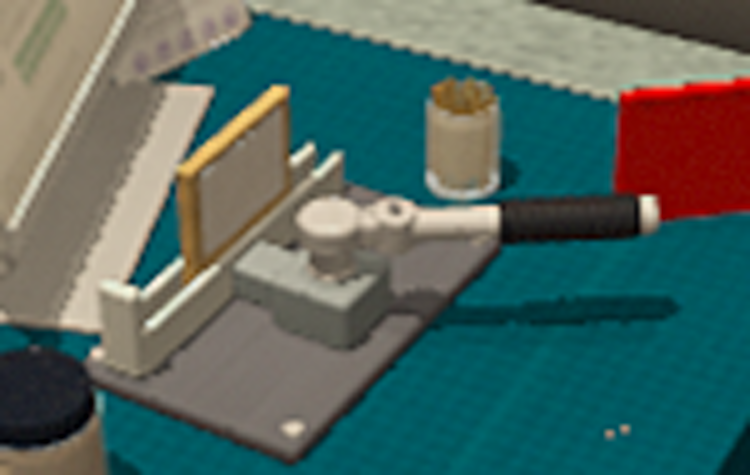

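```bash
cat > h.py <<'E'
import numpy as np,cv2,pickle
from scipy.spatial.transform import Rotation as Ro
def ray(c,u,v,z):
    d=c["R"].T@np.array([(u-c["cx"])/c["fx"],(v-c["cy"])/c["fy"],1]); o=-c["R"].T@c["t"]
    return o+d*(z-o[2])/d[2]
def down(yaw):  # tool z down, tool x at yaw in world
    x=np.array([np.cos(yaw),np.sin(yaw),0]);z=np.array([0,0,-1.]);return Ro.from_matrix(np.c_[x,np.cross(z,x),z]).as_rotvec()
E
python3 - <<'E'
from h import *
d=pickle.load(open("cams0.pkl","rb"));t=d["top"];s=d["scene"]
T=lambda u,v,z:ray(t,225+u/5,140+v/5,z)
S=lambda u,v,z:ray(s,195+u/5,130+v/5,z)
P={"TR":(500,100,.012),"BR":(486,365,.012),"BL":(47,328,.012),"head":(269,237,.082),"hinge":(306,297,.08),"grip":(406,467,.071),"gripfree":(450,542,.071),"b+":(207,80,.107),"b-":(411,95,.107),"stop":(90,90,.07)}
Q={k:T(*v) for k,v in P.items()}
for k,v in Q.items(): print(k,np.round(v,4))
for k,v in {"S b+":(185,178,.107),"S b-":(280,93,.107),"S head":(330,214,.082),"S stop":(120,288,.07),"S base BL":(293,460,.012)}.items(): print(k,np.round(S(*v),4))
e=Q["BL"]-Q["BR"];print("L",np.linalg.norm(e),"yaw of stand y",np.arctan2(e[1],e[0]), "W",np.linalg.norm(Q["TR"]-Q["BR"]))
e=Q["b+"]-Q["b-"];print("board L",np.linalg.norm(e),np.arctan2(e[1],e[0]))
e=Q["grip"]-Q["head"];print("grip r",np.linalg.norm(e[:2]),np.arctan2(e[1],e[0]))
E
```

```text
TR [ 0.6391 -0.1192  0.012 ]
BR [ 0.4986 -0.1095  0.012 ]
BL [0.5155 0.1169 0.012 ]
head [0.5514 0.0066 0.082 ]
hinge [ 0.522  -0.0116  0.08  ]
grip [ 0.4401 -0.0608  0.071 ]
gripfree [ 0.404  -0.0818  0.071 ]
b+ [0.6241 0.0383 0.107 ]
b- [ 0.6177 -0.061   0.107 ]
stop [0.6276 0.0956 0.07  ]
S b+ [0.6189 0.046  0.107 ]
S b- [ 0.6136 -0.051   0.107 ]
S head [0.5507 0.0101 0.082 ]
S stop [0.627  0.1043 0.07  ]
S base BL [0.5126 0.1274 0.012 ]
L 0.2269857025731907 yaw of stand y 1.4965252250852488 W 0.1407746929231112
board L 0.09947311534008386 1.506789570981111
grip r 0.13006873263972646 -2.596766085886191
```

```bash
python3 - <<'E'
from h import *
from workcell import bot
d=pickle.load(open("cams0.pkl","rb"));t=d["top"]
print("picks",ray(t,344,189,.05),"jars",ray(t,201,163,.079),ray(t,181,213,.067))
y=np.array([.071,.9975,0]);x=np.array([.9975,-.071,0]);bolt=np.array([.551,.008,0])
start=bolt+.07*x-.107*y; print(start)
for yaw in(1.5,1.5-np.pi):
    for z in(.2,.05): print(yaw,z,np.round(bot.inverse_kinematics([*start[:2],z],down(yaw)),2))
for a in (0,.5,1,1.5,2):   # grip pose
    ga=-2.6-a; g=bolt[:2]+.13*np.array([np.cos(ga),np.sin(ga)])
    for k in(0,np.pi):
        q=bot.inverse_kinematics([*g,.055],down(ga-np.pi/2+k)); print(a,k>0,None if q is None else np.round(q,2))
E
```

```text
picks [ 0.55507064 -0.15987602  0.05      ] jars [0.61139457 0.19949807 0.079     ] [0.48751773 0.24621129 0.067     ]
[ 0.613228  -0.1037025  0.       ]
1.5 0.2 [-0.36  0.27  1.44 -0.    1.43 -1.86]
1.5 0.05 [-0.36  0.41  1.57 -0.    1.16 -1.86]
-1.6415926535897931 0.2 [-0.36  0.27  1.44 -0.    1.43  1.28]
-1.6415926535897931 0.05 [-0.36  0.41  1.57 -0.    1.16  1.28]
0 False [-0.41 -0.04  2.08 -0.    1.1  -2.52]
0 True [-0.41 -0.04  2.08 -0.    1.1   0.62]
0.5 False [-0.28 -0.1   2.14 -0.    1.1  -1.89]
0.5 True [-0.28 -0.1   2.14 -0.    1.1   1.25]
1 False [-0.13 -0.05  2.09 -0.    1.1  -1.24]
1 True [-0.13 -0.05  2.09 -0.    1.1   1.9 ]
1.5 False [-0.01  0.09  1.95 -0.    1.1  -0.62]
1.5 True [-0.01  0.09  1.95 -0.    1.1   2.52]
2 False [ 0.03  0.24  1.77  0.    1.13 -0.08]
2 True None
```

```bash
python3 - <<'E'
from h import *
from workcell import bot
bot.set_gripper(0.0)
yaw=1.5-np.pi; s=np.array([.613,-.105])
bot.goto([*s,.2],down(yaw)); print(bot.current_clock())
c=bot.read_camera("top"); cv2.imwrite("pics/t1.png",c["pixels"][100:270,200:400])
w=bot.read_camera("wrist"); cv2.imwrite("pics/w1.png",np.vstack([w["pixels"]]))
f0=bot.current_contact_force()
bot.line_to([*s,.052],max_speed=.1)
print(bot.current_clock(),f0,bot.current_contact_force(),bot.current_ee_pos(),bot.current_opening())
E
```

```text
3.625
5.3583 [ 0.91725211 -0.81077815  0.67765567] [-0.42470081  0.28224801  1.33093554] [ 0.61362137 -0.10522638  0.05284157] 0.00700534615901786
```

View pics/w1.png

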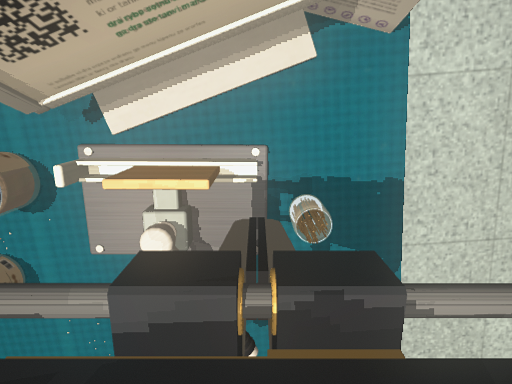

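The wrist view shows the wooden board in the channel, with its free end at (218,170). The shut fingers are over the open end and clear of the picks at (312,218). Now the gentle push, with force watched.

```bash
python3 - <<'E'
from h import *
from workcell import bot
y=np.array([.071,.9975,0]); p0=np.array([.613,-.105,.052]); s=0
log=[]
def F(): return np.mean([bot.current_contact_force()@y for _ in range(5)])
print("base",F(),F())
while s<.11:
    ds=.003 if s<.060 else .001
    s+=ds; bot.line_to(p0+s*y,max_speed=.03 if ds>.002 else .015)
    f=F(); log.append((round(s*1000),round(f,1)))
    if f<-5: break
print(log,bot.current_clock(),bot.current_ee_pos())
E
```

```text
base 0.25138862816746455 0.25138862816746455
[(3, np.float64(-0.9)), (6, np.float64(0.2)), (9, np.float64(0.1)), (12, np.float64(0.3)), (15, np.float64(0.0)), (18, np.float64(-0.1)), (21, np.float64(0.5)), (24, np.float64(-0.4)), (27, np.float64(0.2)), (30, np.float64(-0.2)), (33, np.float64(-0.6)), (36, np.float64(-0.4)), (39, np.float64(0.1)), (42, np.float64(-0.6)), (45, np.float64(-0.1)), (48, np.float64(0.2)), (51, np.float64(-0.7)), (54, np.float64(0.4)), (57, np.float64(0.1)), (60, np.float64(0.4)), (61, np.float64(-2.0)), (62, np.float64(-1.5)), (63, np.float64(-1.6)), (64, np.float64(-1.5)), (65, np.float64(-1.3)), (66, np.float64(-1.7)), (67, np.float64(-1.6)), (68, np.float64(-2.1)), (69, np.float64(-0.8)), (70, np.float64(-0.9)), (71, np.float64(-1.2)), (72, np.float64(-1.9)), (73, np.float64(-0.9)), (74, np.float64(-1.4)), (75, np.float64(-0.8)), (76, np.float64(-1.8)), (77, np.float64(-1.9)), (78, np.float64(-2.0)), (79, np.float64(-0.9)), (80, np.float64(-1.8)), (81, np.float64(-1.3)), (82, np.float64(-0.9)), (83, np.float64(-1.5)), (84, np.float64(-0.9)), (85, np.float64(-1.5)), (86, np.float64(-0.5)), (87, np.float64(-4.7)), (88, np.float64(-7.8))] 17.3583 [ 0.61966171 -0.01867974  0.05250634]
```

```bash
python3 - <<'E'
from h import *
from workcell import bot
y=np.array([.071,.9975,0]); p=bot.current_ee_pos()
bot.line_to(p-.015*y,max_speed=.04)
p=bot.current_ee_pos(); bot.line_to([p[0],p[1],.17],max_speed=.15)
ga=-2.597; g=np.array([.5512,.0075])+.13*np.array([np.cos(ga),np.sin(ga)]); t=np.array([np.sin(ga),-np.cos(ga)])
a=g-.058*t
bot.goto([*a,.17],down(ga-np.pi/2+np.pi))
c=bot.read_camera("scene"); cv2.imwrite("pics/s2.png",cv2.resize(c["pixels"][110:240,180:370],None,fx=4,fy=4,interpolation=cv2.INTER_CUBIC))
pickle.dump(c,open("s2.pkl","wb"))
bot.line_to([*a,.056],max_speed=.1)
print(bot.current_clock(),bot.current_contact_force(),bot.current_ee_pos(),g,t)
E
```

```text
21.0167 [-0.26796508 -0.25895122 -0.15209182] [ 0.47069093 -0.10976292  0.05673502] [ 0.44000601 -0.05984906] [-0.51806971  0.8553384 ]
```

View pics/s2.png

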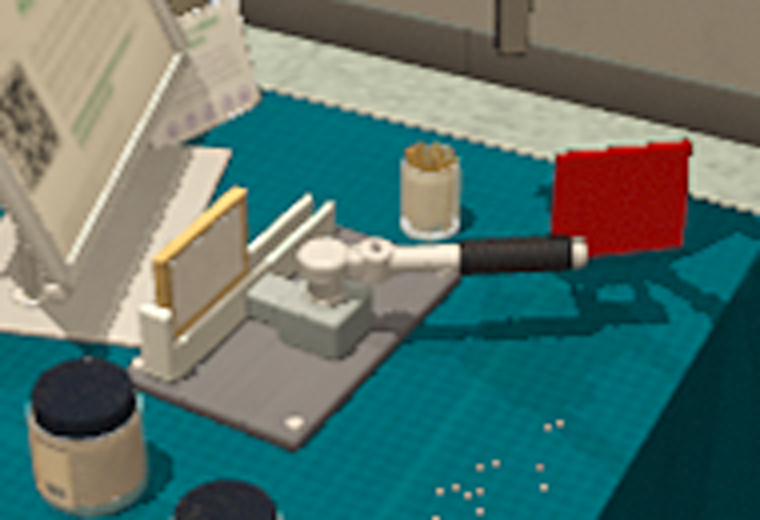

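The board is at the stop (crop (148,300)), and the jars and picks haven't moved. Next is the push on the grip.

```bash
cat >> h.py <<'E'
B=np.array([.5512,.0075]); GA=-2.597; Z=.056
def pose(a,off):
    ga=GA-a; t=np.array([np.sin(ga),-np.cos(ga)])
    return [*(B+.13*np.array([np.cos(ga),np.sin(ga)])-off*t),Z],down(ga+np.pi/2),np.array([*t,0])
def F(bot,t):
    r=[]
    for _ in range(3): r.append(-bot.current_contact_force()@t); bot.hold(.02)
    return np.mean(r)
E
python3 - <<'E'
from h import *
from workcell import bot
p,r,t=pose(0,.058); base=F(bot,t); log=[]
off=.058
while off>.02:
    off-=.002; p,r,t=pose(0,off); bot.line_to(p,rot=r,max_speed=.03)
    f=F(bot,t)-base
    if f>2.5: break
print("contact",off,f,bot.current_clock())
a=0;mx=f;low=0
while a<.9 and f<16 and bot.current_clock()<48:
    a+=.02; p,r,t=pose(a,off); bot.line_to(p,rot=r,max_speed=.03)
    f=F(bot,t)-base; log.append((round(a,2),round(float(f),1))); mx=max(mx,f)
    if mx>6 and f<mx-2: break
print(log,bot.current_clock(),base)
pickle.dump((off,a,base),open("st.pkl","wb"))
E
```

```text
contact 0.01999999999999997 0.4214777736343853 26.7667
[(0.02, 0.2), (0.04, 0.6), (0.06, 0.1), (0.08, 0.1), (0.1, 0.6), (0.12, 0.1), (0.14, 0.2), (0.16, 0.4), (0.18, 0.2), (0.2, 0.8), (0.22, 0.3), (0.24, 0.3), (0.26, 0.4), (0.28, -0.1), (0.3, -0.0), (0.32, 0.8), (0.34, 0.6), (0.36, 0.1), (0.38, 0.7), (0.4, 0.5), (0.42, 0.4), (0.44, 0.1), (0.46, 0.9), (0.48, 0.7), (0.5, -0.1), (0.52, 0.3), (0.54, 0.5), (0.56, -0.4), (0.58, -0.2), (0.6, 0.3), (0.62, 0.7), (0.64, -0.2), (0.66, 0.2), (0.68, 0.3), (0.7, 0.1), (0.72, 0.6), (0.74, 0.1), (0.76, 0.3), (0.78, 0.4), (0.8, 0.5), (0.82, 0.7), (0.84, 0.4), (0.86, 0.3), (0.88, -0.1), (0.9, 0.5)] 40.2667 -0.24308714611763424
```

```bash
python3 - <<'E'
from h import *
from workcell import bot
ims=[]
for n,sl in(("scene",np.s_[110:240,200:360]),("top",np.s_[130:260,225:385])):
    c=bot.read_camera(n); pickle.dump(c,open(f"{n}3.pkl","wb")); ims.append(cv2.resize(c["pixels"][sl],None,fx=4,fy=4)[:300 if 0 else None])
cv2.imwrite("pics/m3.png",cv2.resize(np.hstack(ims),None,fx=.62,fy=.62))
print(bot.current_clock(),bot.current_ee_pos(),pose(.9,.02)[0],bot.current_contact_force(),bot.current_opening())
E
```

```text
40.3667 [0.42236766 0.03389536 0.05600559] [np.float64(0.42236492755898764), np.float64(0.0339863004045316), 0.056] [ 1.20638173 -0.25104746  0.24210651] 0.006013668851083738
```

View pics/m3.png

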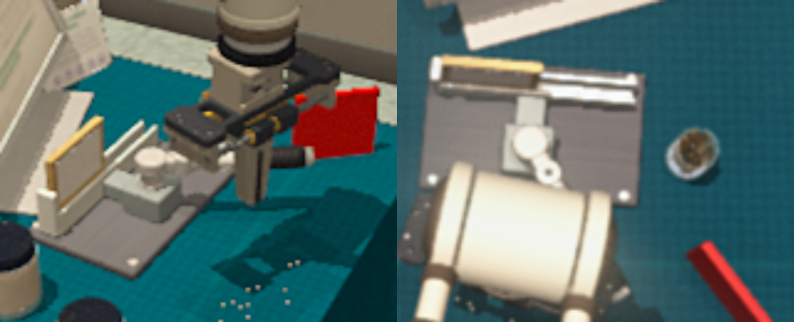

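```bash
python3 - <<'E'
from h import *
s=pickle.load(open("scene3.pkl","rb"));tp=pickle.load(open("top3.pkl","rb"))
def pr(c,X): q=c["R"]@np.array(X)+c["t"]; return np.round([c["fx"]*q[0]/q[2]+c["cx"],c["fy"]*q[1]/q[2]+c["cy"]],1)
for n,X in {"grip":(.440,-.0608,.071),"free":(.404,-.0818,.071),"head":(.5514,.0075,.082),"tip":(.4224,.0339,.056),"tip60":(.4224,.0339,.116),"appr":(.45,-.077,.056)}.items(): print(n,"scene",pr(s,X),"top",pr(tp,X))
a=s["pixels"][120:220,250:350];cv2.imwrite("pics/m4.png",cv2.resize(a,None,fx=6,fy=6,interpolation=cv2.INTER_CUBIC))
E
```

```text
grip scene [309.1 173. ] top [306.2 233.5]
free scene [324.3 172.3] top [315.  248.4]
head scene [261.2 172.2] top [278.4 187.4]
tip scene [300.7 198.2] top [267.1 240.8]
tip60 scene [301.5 179.4] top [268.  238.8]
appr scene [307.8 173.5] top [312. 230.]
```

View pics/m4.png

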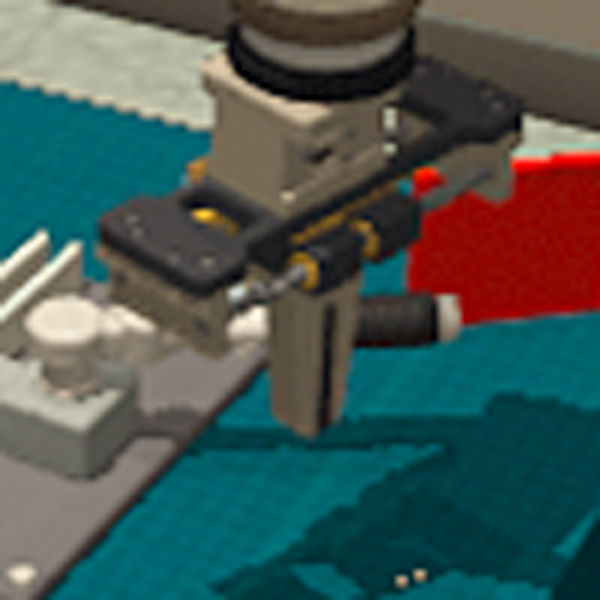

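The view and the zero forces agree: the fingertip base projects near row 189, not 198. So the shut fingers end about 30 mm above the commanded TCP, and they passed over the grip without touching it. The wrench hasn't moved. I'll repeat the push lower, with larger steps to stay in time.

```bash
python3 - <<'E'
import h; from h import *
from workcell import bot
p=bot.current_ee_pos(); bot.line_to([p[0],p[1],.10],max_speed=.15)
h.Z=.10; p,r,t=pose(0,.045); bot.goto(p,r)
f0=bot.current_contact_force()
h.Z=.065; p,r,t=pose(0,.045); bot.line_to(p,rot=r,max_speed=.12)
c=bot.current_clock(); print(c,bot.current_contact_force()-f0)
h.Z=.027; p,r,t=pose(0,.045); bot.line_to(p,rot=r,max_speed=.12)
print(bot.current_clock(),bot.current_contact_force()-f0)
base=-bot.current_contact_force()@t
off=.045
for off in (.038,.033,.029,.025):
    p,r,t=pose(0,off); bot.line_to(p,rot=r,max_speed=.04)
    f=-bot.current_contact_force()@t-base; print(off,round(f,1),bot.current_clock())
    if f>3: break
im=bot.read_camera("scene"); cv2.imwrite("pics/m5.png",cv2.resize(im["pixels"][110:240,200:360],None,fx=4,fy=4))
pickle.dump((off,0,base),open("st.pkl","wb")); print(bot.current_ee_pos(),bot.current_clock())
E
```

```text
42.325 [ 1.33961039  0.23521385 -0.80637814]
42.7917 [ 1.19325707  0.89988575 -0.55279512]
0.038 1.1 43.1167
0.033 0.3 43.3917
0.029 0.3 43.6417
0.025 4.6 43.8917
[ 0.45347834 -0.08188613  0.02738259] 43.9417
```

Contact, at 4.6 N. Now the arc.

```bash
python3 - <<'E'
import h; from h import *
from workcell import bot
h.Z=.027; off,a,base=pickle.load(open("st.pkl","rb")); log=[];pk=0
while a<1.05 and bot.current_clock()<57:
    a+=.03; p,r,t=pose(a,off); bot.line_to(p,rot=r,max_speed=.05)
    f=-bot.current_contact_force()@t-base; bot.hold(.01); f=(f-bot.current_contact_force()@t-base)/2
    log.append((round(a,2),round(float(f),1))); pk=max(pk,f)
    if f>15 or (len(log)>=2 and f<2): break
    if len(log)>3 and pk>6.5 and (f+log[-2][1])/2<pk-2.2: break
print(log,bot.current_clock())
pickle.dump((off,a,base),open("st.pkl","wb"))
E
```

```text
[(0.03, 5.5), (0.06, 6.1), (0.09, 5.8), (0.12, 5.4), (0.15, 6.4), (0.18, 5.9), (0.21, 5.7), (0.24, 6.5), (0.27, 6.0), (0.3, 6.8), (0.33, 6.3), (0.36, 6.5), (0.39, 7.1), (0.42, 7.3), (0.45, 6.5), (0.48, 7.2), (0.51, 7.1), (0.54, 6.8), (0.57, 6.7), (0.6, 6.7), (0.63, 8.4), (0.66, 7.1), (0.69, 6.7), (0.72, 5.5)] 50.1417
```

```bash
python3 - <<'E'
import h; from h import *
from workcell import bot
h.Z=.027; off,a,base=pickle.load(open("st.pkl","rb")); log=[]
p,r,t=pose(a,off); log.append(F(bot,t)-base)
for _ in range(2):
    a+=.02; p,r,t=pose(a,off); bot.line_to(p,rot=r,max_speed=.05)
    f=F(bot,t)-base; log.append(round(float(f),1))
    if f<4: break
for n in("scene","top","wrist"):
    c=bot.read_camera(n); pickle.dump(c,open(f"{n}6.pkl","wb"))
    x={"scene":np.s_[140:220,220:340],"top":np.s_[150:230,245:365],"wrist":np.s_[0:384,0:512]}[n]
    im=cv2.resize(c["pixels"][x],(400,267),interpolation=cv2.INTER_CUBIC); A=im if n=="scene" else np.hstack([A,im]) if n=="top" else np.vstack([A,np.hstack([im,im*0])])
cv2.imwrite("pics/m6.png",A)
print(a,log,bot.current_clock()); pickle.dump((off,a,base),open("st.pkl","wb"))
E
```

```text
0.7600000000000005 [np.float64(6.155876265635399), 4.6, 4.4] 50.9417
```

View pics/m6.png

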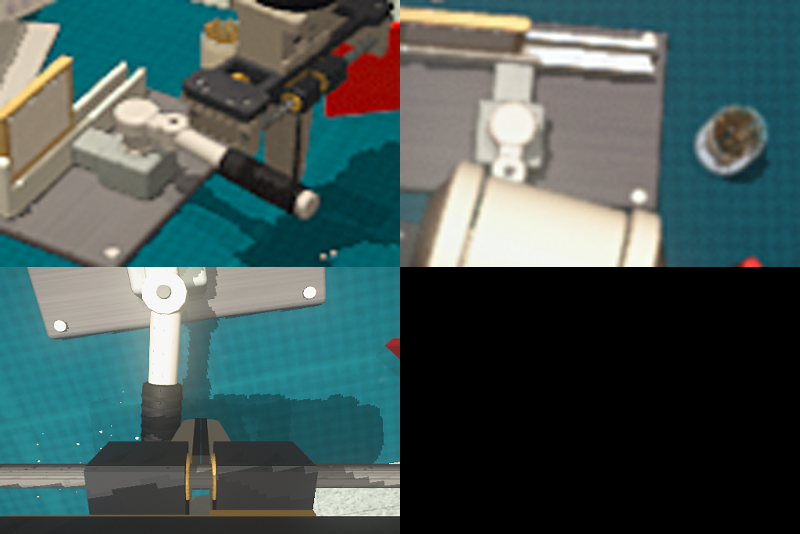

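```bash
python3 - <<'E'
from h import *
w=pickle.load(open("wrist6.pkl","rb"));t=pickle.load(open("top6.pkl","rb"));s=pickle.load(open("scene6.pkl","rb"))
ang=lambda e:np.arctan2(e[1],e[0])
H=ray(t,245+112/3.333,150+124/3.333,.082);K=ray(t,245+109/3.333,150+172/3.333,.08);print("head",H,"hinge",K)
kw=ray(w,163*1.28,25*1.438,.08); n=ray(w,165*1.28,60*1.438,.071); g=ray(w,161*1.28,148*1.438,.071)
print("wrist hinge",kw,g,"handle dir",ang(g-kw),ang(g-n))
hs=ray(s,220+138*.3,140+110*.3,.082);ks=ray(s,220+174*.3,140+121*.3,.08);gs=ray(s,220+305*.3,140+207*.3,.071);print("scene",hs,ks,gs,ang(ks-hs),ang(gs-ks))
for b in (B,H[:2]):
  for k in(K,kw): print("head dir",ang(k[:2]-b),np.linalg.norm(k[:2]-b))
E
```

```text
head [0.55185033 0.00708154 0.082     ] hinge [0.51635657 0.00917798 0.08      ]
wrist hinge [0.51958357 0.00885038 0.08      ] [0.44260505 0.03127316 0.071     ] handle dir 2.8581491245552355 2.850025196965178
scene [0.54927436 0.0104871  0.082     ] [0.51754291 0.00889514 0.08      ] [0.38433224 0.05445167 0.071     ] -3.0914649782988013 2.812072680099592
head dir 3.0934721693090492 0.03488381400559695
head dir 3.0989073276068777 0.03164525962757639
head dir 3.0825961424843924 0.035555621250753594
head dir 3.086828186522261 0.03231520981278938
```

The break-over is about 0.21 from the images, and the force has dropped from about 8 N to 4.4 N. That is inside the window, so I'm letting go.

```bash
python3 - <<'E'
import h; from h import *
from workcell import bot
h.Z=.027; off,a,base=pickle.load(open("st.pkl","rb"))
_,_,t=pose(a,off); p=bot.current_ee_pos()
bot.line_to(p-.06*t,max_speed=.1); p=bot.current_ee_pos()
bot.line_to([p[0],p[1],.2],max_speed=.2)
for n,x in(("scene",np.s_[110:240,170:365]),("wrist",np.s_[0:384,0:512])):
    im=cv2.resize(bot.read_camera(n)["pixels"][x],(400,280),interpolation=cv2.INTER_CUBIC); A=im if n=="scene" else np.hstack([A,im])
cv2.imwrite("pics/m7.png",A); print(bot.current_clock(),bot.current_contact_force())
E
```

```text
52.8083 [ 0.44589538 -0.01744687 -0.29540667]
```

View pics/m7.png

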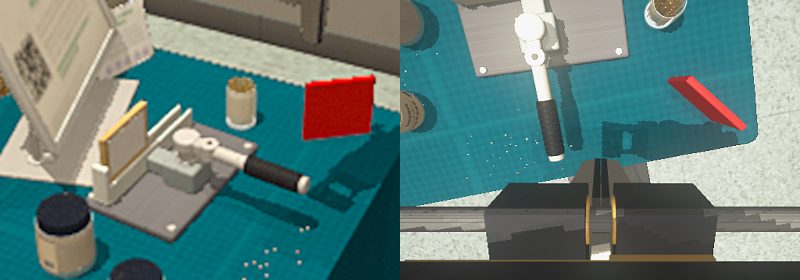

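The handle has sprung straight: head (531,32), hinge (537,57) and grip (549,130) lie roughly in line. The board is against the stop, the jars and picks are in place, and the robot is clear of everything.

```bash
python3 -c "
from workcell import bot
bot.job_done(); print(bot.current_clock())"
```

```text
the job is handed in; nothing more can be done
the job is handed in; nothing more can be done
```

The job is handed in at about 53 s on the robot's clock (limit 61 s). The board was slid home first, and then the wrench was turned until the handle broke over.

- **Board:** I pushed it with the shut fingers until it met the stop. The force was about 1.5 N while sliding and 7.8 N at the last step, against the 30 N limit. The last pictures show it still against the stop.
- **Wrench:** The push on the grip read 5.5 to 8.4 N, turning the bolt roughly 0.6 rad clockwise until the handle gave way. I stopped when the force had fallen to 4.4 N. I put the break-over at about 0.2 rad, from the top and wrist views and the force drop, inside the 0.12 to 0.27 window.
- **Let go:** After I backed off, the last pictures show the handle straight, and the jars and picks where they were. The robot was touching nothing.

**What went wrong or disagreed**
- **Missed first pass:** My first try at the grip passed over it without touching. The shut fingertips appeared to end about 30 mm above the commanded tool point. The script didn't stop on the missing contact and used up about 19 s. I lowered the tool and repeated the push.
- **Scene-camera angle:** The scene camera alone gave a break-over of about 0.38 rad. That is beyond the 0.30 hard end, so I set it aside as a poor view.
- **Straightness:** I judged the handle straight by eye and did not measure it.

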